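# Send the finished tube rack out of the extraction instrument

## Robot

A 6-joint arm with a two-finger parallel gripper is mounted at the origin on the work surface. World frame = base frame: x ahead of the robot, y to its left, z up, the work surface at z = 0. Lengths are in mm, angles in rad, forces in N, time in s.
With the tool pointing down it reaches from about 275 to 975 mm from the base axis. Payload 8.4 kg.
Tool frame: the origin (TCP) lies midway between the tips of the shut fingers; the grasp point (between the pads) lies 19 mm behind it (ctrl.tcp_to_grasp is the distance from the TCP to the grasp point, in mm); z points along the fingers, y is the line along which they close (so a half turn about z gives the same grasp; the last joint's range is limited). The gripper opens to 92 mm and grips with 3 to 60 N. Pads are 20 mm wide; open, the fingers measure 128 mm over their backs; the gripper's body (75 mm by 189 mm) begins 69 mm behind the grasp point.
Start: joints at [1.254, 0.353, 1.633, -0, 1.155, -0.002], TCP at [193.515, 594.289, 186.583] pointing down, gripper open.
Joint ranges: [-2.63, 2.63], [-0.92, 2.1], [0.06, 2.66], [-1.3, 4.44], [0, 2.69], [-3.02, 3.02]. Speed limits (rad/s): [2.22, 2.22, 2.79, 3.14, 3.14, 3.14].

## Interface

Orientations are given as a unit quaternion [w, x, y, z].
In Python, from bench import readout, read_camera, finish_job, ctrl gives the robot as it stands.
- The arm moves only by the shell command python3 -m crank 'ROWS'. ROWS is JSON, a list of rows, each an object of numbers: "tx", "ty", "tz": the shift along the tool's x, y, z in mm; "ax", "ay", "az": the turn, a rotation vector about the tool's x, y, z in degrees; "hand": the finger opening in mm, from 0 to 91.9. In form: [{"tx": .., "ty": .., "tz": .., "ax": .., "ay": .., "az": .., "hand": ..}, ...]. A call has 1 to 8 rows; each row is the pose to reach, as a shift and turn from the pose commanded when the call began, along the tool's axes at that moment; what a row does not reach only later rows make up. A row lasts 1/8 s, in which the tool goes at most 62.5 mm and 10.7 degrees, less where a joint would pass 70% of its speed; a pose out of reach is approached as far as the arm can. A call with a gripper value outside its range is refused whole. The fingers move at their own pace and stop on an object; the grip force is fixed at half the most. Time passes only in rows, so rows that repeat a pose let the fingers close. It gives the time, the measured TCP pose, the force, the opening and the grip force at its end, in the units of the state.
- readout.read_state(): the state, without advancing time (a new reading comes with each control period).
- read_camera(name): name is "side" or "top"; returns a dict with "image" (420x560x3 uint8, blue, green, red), "mtx" (3x3 intrinsics, pixels), "distortion" ([k1, k2, p1, p2, k3] as OpenCV has them; the pictures are not rectified), "R" (3x3) and "t" (3): a world point X has camera coordinates R X + t. Camera axes: x right, y down, z forward; pixel columns grow to the right and rows downward; lengths in mm; the calibration is good to about 2 mm. A picture is of the moment at which its call begins. There is no depth.
- finish_job(): hands the job in; it is judged then, once.
The state is a dict: "time": time; "joints": joint angles; "dq": joint speeds; "tau": joint torques, N m; "tool_pos": TCP position; "eef_rot": TCP orientation; "force": force on the tool from outside, world axes, zero at the start; "wrist_torque": the same for the moment, N m; "width": finger opening in mm; "finger_force": force on a finger pad.
Only numpy, scipy, OpenCV 4.12 (cv2) and the standard library are available. Lean on these libraries where they do the work, as an engineer would, in place of code of your own. Each camera call takes 0.05 s, during which the arm holds its last target. There are 200 camera calls.

## Task

Pull the instrument's drawer open by its handle, lift out the rack of capped tubes and stand it flat in the open tote that waits on the roller line, keeping it upright and not dropping it. Then push the drawer fully shut again, and roll the loaded tote along the rollers, without lifting it, into the bay until it rests against the end stop. The tip box stays in the drawer, and everything else on the bench is left where it is.

Things in the scene. Friction and masses are not known exactly. Their poses are not given: they have to be found in the camera images.
- instrument_front (a point): middle of the lower front edge of the housing of a low bench instrument, dark with aluminium front edges, fixed: 260 deep x 320 wide x 125 high, with a small screen pod 32 higher at the back of its top. The point's -x is the instrument's front, where its one drawer is; the housing extends from this point 260 to +x and 160 to either side in y
- drawer (a joint): how far the drawer is out, in m: 0 fully shut, 0.17 at its stop; it slides along the instrument's -x. It may start up to 12 mm ajar. The white drawer front is 15 thick, 314 wide, from 17 to 113 above the bench; shut, it lies against the housing's front face
- handle (a point): middle of the drawer's handle, a horizontal aluminium bar 130 long, 12 thick, along the point's y, 95 above the bench, 45 (bar centre) in front of the white drawer front and held by two 10 mm stems 58 to either side of the middle; clear gap of 39 between bar and drawer front. It moves with the drawer
- drawer_floor (a point): centre of the drawer's inner floor, 26 above the bench; moves with the drawer; axes as the instrument's. The inside is 218 (x) x 268 (y), its walls 6 thick rise 74 above this floor
- rack: white tube rack with ten grey-capped tubes, one rigid piece: 110 long (x) x 48 wide (y), flat sides up to 58, caps up to 70 high. Origin: centre of its underside. It stands in the drawer, beside the tip box, on either side, its length along the drawer's slide
- tipbox: closed pipette-tip box, grey base and plain white lid without tubes, 117 (x) x 62 (y) x 46 high, origin at the centre of its underside; stands in the drawer and stays there
- tote: open grey plastic tote, 130 (x) x 160 (y) x 60 high outside, walls and floor 5 thick; origin: centre of its underside. It stands on the rollers, its underside 45 above the bench, and rolls along its y. Inside 120 x 150, so the rack lies with its length along the tote's y
- line: fixed roller line 400 long (y) x 164 wide (x); origin: centre of its underside. 13 free steel rollers, tops 45 above the bench, between aluminium side rails 144 apart inside and 60 high. At its -y end is the bay: grey cheeks 90 high from y = -25 to -200 mm, and a cross plate 110 high, the end stop, whose inner face is at y = -190 mm. The +y end is open
- bay (a point): where the tote's origin is when the tote stands home in the bay against the end stop; axes as the line's: the tote rolls towards -y
- bottle: white bottle, 64 diameter, 160 high, origin under its centre; bystander
- plates: stack of three well plates, 127 x 85 x 48 high, origin under its centre; bystander
- carton: cardboard kit carton, 110 x 150 x 100 high, origin under its centre; bystander
- brick: black power brick, 60 x 130 x 34 high, origin under its centre; bystander
- timer: white bench timer, 70 x 75 x 24 high, origin under its centre; bystander
- gloves: white glove box, 230 x 120 x 75 high, origin under its centre; bystander
Mind the look-alikes: they are no part of the job. Leave any blue look-alike of the tote alone.

How it is judged:
By the outcome, as a careful person would: the job done as asked, in the order asked, and still so for the second after the job is handed in, with the robot touching nothing.
It also fails if it takes over 72 s, if anything falls off the work surface, if the arm or the gripper's body presses on something with over 40 N, if the wrist force passes 120 N, or if a joint passes its speed limit or range.

## Working session

There is one attempt and no reset: what is moved stays moved. The work goes in short steps, Python scripts to look and compute and a shell command to move; the robot and the scene stay as the last step left them, time stands still between calls to the robot, and variables do not carry over. Pictures are saved under pics/ and viewed, at most 10 in all, crops included, and the job is handed in when it is done.

```bash
mkdir -p pics; ls
python3 - <<'E'
from bench import readout, read_camera
import cv2,numpy as np,pickle
for n in("side","top"):
    c=read_camera(n); pickle.dump(c,open(n+".pkl","wb")); cv2.imwrite(f"pics/{n}0.png",c["image"])
    print(n,c["mtx"].round(1).tolist(),c["distortion"],(-c["R"].T@c["t"]).round(),c["R"].round(3).tolist())
print(readout.read_state())
E
```

```text
pics
side [[531.7, 0.0, 272.6], [0.0, 531.7, 206.4], [0.0, 0.0, 1.0]] [0.02592299 0.         0.         0.         0.        ] [  -6. -729. 1266.] [[0.828, -0.56, -0.019], [-0.437, -0.625, -0.647], [0.35, 0.544, -0.762]]
top [[543.0, 0.0, 282.1], [0.0, 543.0, 211.8], [0.0, 0.0, 1.0]] [0.06345205 0.         0.         0.         0.        ] [ 437.  127. 1739.] [[0.002, -1.0, 0.003], [-0.999, -0.002, -0.054], [0.054, -0.003, -0.999]]
{'time': 0.1, 'joints': array([ 1.25361559e+00,  3.53562711e-01,  1.63406406e+00,  5.64029913e-05,
        1.15523555e+00, -2.41450442e-03]), 'dq': array([ 0.00149448, -0.00143748, -0.001126  ,  0.0022599 ,  0.00141913,
        0.00138703]), 'tau': array([-2.44397893e-05, -5.94911671e+01, -3.34929299e+01,  6.99146697e-02,
        1.84128829e-02, -1.33927318e-05]), 'tool_pos': array([193.33070124, 593.82333194, 185.9470717 ]), 'eef_rot': array([-1.26479315e-04,  1.56745433e-01,  9.87638834e-01, -6.22642416e-04]), 'force': array([0.35143128, 1.08246389, 0.27875807]), 'wrist_torque': array([ 0.00072448, -0.03572625,  0.01499474]), 'finger_force': 0.0, 'width': 91.83068144219907}
```

View pics/top0.png

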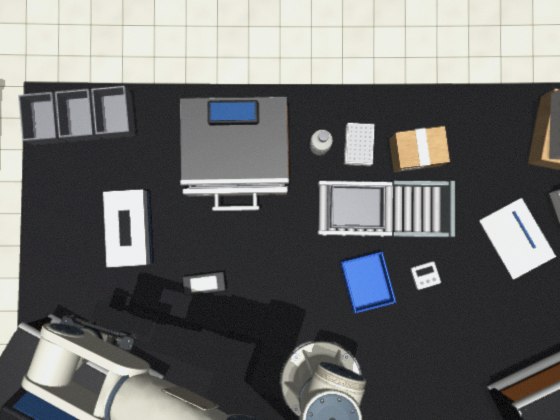

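View pics/side0.png

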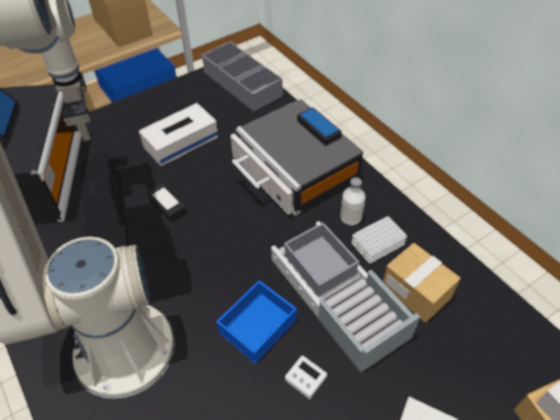

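Top view: the instrument is at (180-289, 97-190) with its handle bar at (213-258, 207). The line is at (319-455, 181-236), with the bay at the right end, which is -y. Two things could be the tote: the grey open box on the rollers at (361, 208) and the blue tray on the bench at (368, 282). The grey one fits because it is grey and stands on the rollers.

```bash
cat > h.py <<'E'
import cv2,numpy as np,pickle
from bench import readout, read_camera
from scipy.spatial.transform import Rotation as Ro
def snap(n,save=None):
    c=read_camera(n)
    if save: cv2.imwrite("pics/"+save,c["image"])
    return c
def w(c,uv,z):
    p=cv2.undistortPoints(np.array(uv,float).reshape(-1,1,2),c["mtx"],c["distortion"])[:,0]
    d=np.c_[p,np.ones(len(p))]@c["R"]; o=-c["R"].T@c["t"]
    return o+d*((z-o[2])/d[:,2])[:,None]
def px(c,X):
    r,_=cv2.Rodrigues(c["R"]); return cv2.projectPoints(np.array(X,float).reshape(-1,3),r,c["t"],c["mtx"],c["distortion"])[0][:,0]
def tool(X):
    "world target -> shift along current tool axes"
    s=readout.read_state(); q=s["eef_rot"]; R=Ro.from_quat([q[1],q[2],q[3],q[0]])
    return R.inv().apply(np.array(X)-s["tool_pos"]).round(1), R.as_matrix().round(3)
def crop(c,x0,x1,y0,y1,k,f): cv2.imwrite("pics/"+f,cv2.resize(c["image"][y0:y1,x0:x1],None,fx=k,fy=k,interpolation=cv2.INTER_CUBIC))
E
python3 - <<'E'
from h import *
c=pickle.load(open("top.pkl","rb")); g=cv2.cvtColor(c["image"],cv2.COLOR_BGR2GRAY)
crop(c,170,470,90,250,2.6,"crop1.png")
m=(g[200:214,205:266]>110).astype(np.uint8)
ys,xs=np.nonzero(m); k=ys>=3
print("handle px",xs.min()+205,xs.max()+205,ys.min()+200,ys.max()+200)
print(g[195:214,236], g[207,208:264])
r=cv2.minAreaRect(np.c_[xs+205,ys+200].astype(np.float32));print(r)
print("bar rows per col",[ (x,round(np.average(np.arange(203,213),weights=np.maximum(g[203:213,x].astype(float)-60,0)),2)) for x in (218,226,236,246,253)])
for n in("x0","x1"):pass
print(g[180:240:1,361]); print(g[208,312:462])
E
```

```text
handle px 212 258 200 210
[ 70  48  39  41  43  42  44  42  42  33  71 185 231 238 218 127  51  41
  41] [ 37  43  45  55 114 180 209 225 233 227 219 217 218 216 216 220 218 219
 220 220 222 222 225 229 233 230 231 233 231 233 232 231 233 233 233 234
 233 232 233 232 232 234 234 233 234 236 236 235 234 231 192  90  30  31
  39  42]
((235.0, 205.0), (45.99999237060547, 9.999998092651367), 0.0)
bar rows per col [(218, np.float64(207.16)), (226, np.float64(208.0)), (236, np.float64(207.77)), (246, np.float64(207.62)), (253, np.float64(206.36))]
[ 47 115 224 238 237 196 135  85 112 171 185 184 184 185 186 187 187 186
 188 186 187 187 187 188 188 187 190 188 190 191 189 191 190 190 189 190
 188 189 190 191 190 192 192 189 186 143 126 168 146 197 216 216 232 237
 213 138  69  43  44  44]
[ 39  41  37  44  43  39  56 113 173 206 226 227 213 184 148 109 115 111
  84 115 163 171 188 193 195 192 193 190 194 193 192 191 192 191 192 193
 193 192 192 191 190 191 189 191 189 190 190 191 189 190 187 189 189 189
 187 187 186 187 189 187 186 187 190 186 184 186 178 151  82  53  61  99
 149 134 173 202 223 228 211 187 123  52  76 150 189 211 232 220 204 167
  74  53 131 173 205 227 228 214 189 109  56 102 156 190 214 230 220 202
 170  96  63 131 174 202 226 226 214 188 124  64 106 152 188 210 218 214
 201 161 107  60  61  56  58  58  57  56  62  64 111 165 183 182 152  67
  44  42  39  43  41  40]
```

View pics/crop1.png

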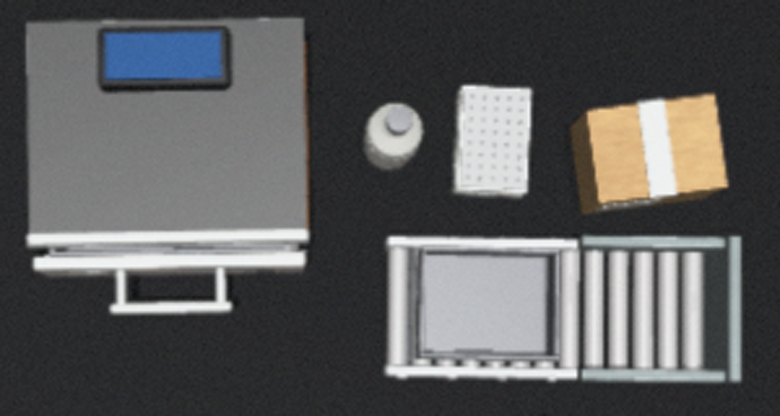

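The crop confirms the grey tote on the rollers, with free rollers and the bay to its right. The drawer is slightly ajar. Next I'll work out world positions.

Run:
```python
from h import *
c=pickle.load(open("top.pkl","rb")); g=cv2.cvtColor(c["image"],cv2.COLOR_BGR2GRAY).astype(float)
bar=lambda x:np.average(np.arange(203,213),weights=np.maximum(g[203:213,x]-60,0))
xs=np.arange(226,247); p=np.polyfit(xs,[bar(x) for x in xs],1); print("slope",p)
W=w(c,[[212.0,np.polyval(p,212)],[258.4,np.polyval(p,258.4)]],98); print("handle ends",W.round(1),"mid",W.mean(0).round(1))
# edges by half level along scan lines
def edge(line,a,b,lev,rise=True):
    for i in range(a,b):
        if (line[i]<lev<=line[i+1]) if rise else (line[i]>=lev>line[i+1]):
            return i+(lev-line[i])/(line[i+1]-line[i])
# rails: outer edges rows at several cols
for x in (325,340,360,380,):
    t=edge(g[:,x],175,190,130); b=edge(g[:,x][::1],230,242,130,False)
    q=w(c,[[x,t],[x,b]],60); print("rail",x,q[:,:2].round(1).tolist())
for r in (195,208,222):
    L=edge(g[r],312,326,110); E=edge(g[r],446,456,120); E2=edge(g[r],450,462,120,False)
    print("line +y roller, stop inner,outer",r,L,E,E2,w(c,[[L,r]],35)[:,:2].round(1),w(c,[[E,r],[E2,r]],110)[:,:2].round(1).tolist())
    fl=[331.5,380]; print(g[r,326:336],g[r,376:398])
# tote inner floor (dark wall to floor)
for x in (345,361,375): print(x,g[184:192,x],g[222:236,x])
# instrument housing top edges and front
for y in (120,150,170): L=edge(g[y],172,190,60); Rr=edge(g[y],280,296,70,False); print(y,L,Rr,w(c,[[L,y],[Rr,y]],125)[:,:2].round(1).tolist())
for x in (195,235,275): print(x,g[174:198,x])
```

```text
slope [-1.99092589e-02  2.12488787e+02]
handle ends [[536.8 333.8  98. ]
 [539.9 193.6  98. ]] mid [538.4 263.7  98. ]
rail 325 [[626.8, -11.4], [457.1, -11.0]]
rail 340 [[626.1, -57.9], [458.9, -57.3]]
rail 360 [[624.3, -119.9], [457.9, -118.9]]
rail 380 [[624.1, -181.8], [456.2, -180.5]]
line +y roller, stop inner,outer 195 319.0 450.26 454.3734939759036 [[583.2   5.6]] [[577.4, -381.7], [577.4, -393.9]]
[150. 112. 113. 114.  93.  89. 141. 180. 190. 188.] [184. 183. 180. 151. 102.  59.  57. 105. 165. 122. 168. 200. 219. 222.
 214. 197. 168.  68.  71. 152. 188. 211.]
line +y roller, stop inner,outer 208 318.94736842105266 450.1666666666667 454.3764705882353 [[542.2   5.8]] [[538.4, -380.9], [538.4, -393.3]]
[148. 109. 115. 111.  84. 115. 163. 171. 188. 193.] [184. 186. 178. 151.  82.  53.  61.  99. 149. 134. 173. 202. 223. 228.
 211. 187. 123.  52.  76. 150. 189. 211.]
line +y roller, stop inner,outer 222 318.734375 450.188679245283 454.3837209302326 [[498.2   6.5]] [[496.5, -380.3], [496.5, -392.7]]
[146. 111. 111. 118.  84. 126. 170. 172. 193. 194.] [187. 186. 181. 150.  80.  55. 
[... 339 characters left out ...]
13.  96. 165. 183. 182.] [188. 190. 183. 145. 122. 159. 114.  85.  97. 148. 226. 237. 222. 140.]
120 179.47368421052633 287.20512820512823 [[799.4, 429.4], [800.9, 107.1]]
150 179.78571428571428 288.0967741935484 [[709.2, 427.7], [710.4, 104.3]]
170 180.10416666666666 288.2916666666667 [[649.2, 426.1], [650.3, 103.6]]
195 [128. 130. 128. 125. 135. 174. 227. 239. 238. 201. 154. 108. 106. 162.
 153. 226. 238. 239. 235. 166. 107.  94.  59.  44.]
235 [131. 132. 133. 131. 144. 217. 237. 238. 223. 150. 130. 156. 163. 166.
 227. 239. 240. 236. 202. 134.  99.  73.  43.  44.]
275 [136. 133. 135. 148. 199. 234. 239. 235. 175. 153. 159. 158. 183. 210.
 235. 239. 240. 232. 161.  97.  67.  48.  45.  38.]
```

Run:
```python
from h import *
c=pickle.load(open("top.pkl","rb"))
print("tote floor ctr",w(c,[[355.5,206.5]],50).round(1),"rim ctr",w(c,[[357.5,208.2]],105).round(1))
print(w(c,[[331.5,206.5],[379.5,206.5]],50).round(1))
s=readout.read_state();q=s["eef_rot"];R=Ro.from_quat([q[1],q[2],q[3],q[0]]).as_matrix()
print("tool y yaw",np.degrees(np.arctan2(R[1,1],R[0,1])))
print(tool([538,263.5,150]))
```

```text
tote floor ctr [[ 546.2 -107.    50. ]] rim ctr [[ 537.5 -105.3  105. ]]
[[ 546.1  -32.3   50. ]
 [ 546.4 -181.5   50. ]]
tool y yaw 71.96391893597273
(array([-430. , -207.3,   36.2]), array([[-0.951,  0.31 , -0.   ],
       [ 0.31 ,  0.951, -0.001],
       [ 0.   , -0.001, -1.   ]]))
```

```bash
R='{"tx":-430,"ty":-207,"tz":36,"az":70.7,"hand":38}'; python3 -m crank '[{"tx":-430,"ty":-207,"tz":36,"az":70.7,"hand":38},{"tx":-430,"ty":-207,"tz":36,"az":70.7,"hand":38},{"tx":-430,"ty":-207,"tz":36,"az":70.7,"hand":38},{"tx":-430,"ty":-207,"tz":36,"az":70.7,"hand":38},{"tx":-430,"ty":-207,"tz":36,"az":70.7,"hand":38},{"tx":-430,"ty":-207,"tz":36,"az":70.7,"hand":38},{"tx":-430,"ty":-207,"tz":36,"az":70.7,"hand":38},{"tx":-430,"ty":-207,"tz":36,"az":70.7,"hand":38}]'; python3 -m crank '[{"hand":38},{"hand":38}]'
python3 - <<'E'
from h import *
c=snap("side"); 
print(tool([538,263.5,150])); print(px(c,[[538,263.5,95]]))
crop(c,190,370,90,230,4,"s1.png")
E
```

```text
(array([-430. , -207.4,   36.2]), array([[-0.951,  0.31 , -0.   ],
       [ 0.31 ,  0.951, -0.001],
       [ 0.   , -0.001, -1.   ]]))
[[245.53186292 173.43258974]]invalid input at $[0]: expected keys tx, ty, tz, ax, ay, az, hand
invalid input at $[0]: expected keys tx, ty, tz, ax, ay, az, hand
```

View pics/s1.png

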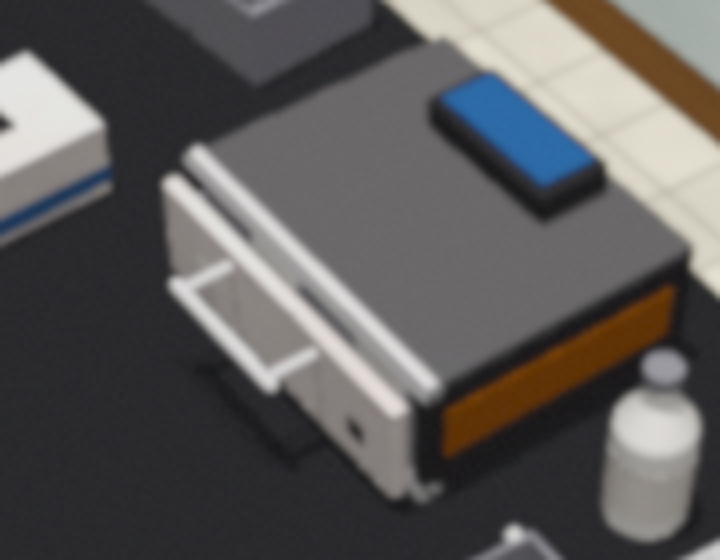

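The move was refused because every key is required, so nothing has moved. The side crop shows the handle bar from (233, 161) to (257, 185). Its middle at (245.3, 173.4) matches the predicted (245.5, 173.4), so the handle position holds.

```bash
python3 -m crank '[{"tx":-430,"ty":-207,"tz":36,"ax":0,"ay":0,"az":70.7,"hand":38},{"tx":-430,"ty":-207,"tz":36,"ax":0,"ay":0,"az":70.7,"hand":38},{"tx":-430,"ty":-207,"tz":36,"ax":0,"ay":0,"az":70.7,"hand":38},{"tx":-430,"ty":-207,"tz":36,"ax":0,"ay":0,"az":70.7,"hand":38},{"tx":-430,"ty":-207,"tz":36,"ax":0,"ay":0,"az":70.7,"hand":38},{"tx":-430,"ty":-207,"tz":36,"ax":0,"ay":0,"az":70.7,"hand":38},{"tx":-430,"ty":-207,"tz":36,"ax":0,"ay":0,"az":70.7,"hand":38},{"tx":-430,"ty":-207,"tz":36,"ax":0,"ay":0,"az":70.7,"hand":38}]'
python3 - <<'E'
from h import *
print(tool([538,263.5,150]))
E
```

```text
time: 1.15
tool_pos: [539.8, 262.0, 150.2]
eef_rot: [0.0, 0.7, 0.714, -0.0]
force: [-0.1, 0.4, 0.4]
width: 37.8
finger_force: 0.0
(array([ 1.5, -1.8,  0.2]), array([[-0.019,  1.   , -0.   ],
       [ 1.   ,  0.019, -0.   ],
       [-0.   , -0.   , -1.   ]]))
```

```bash
python3 -m crank '[{"tx":0,"ty":0,"tz":20,"ax":0,"ay":0,"az":0,"hand":38},{"tx":0,"ty":0,"tz":45,"ax":0,"ay":0,"az":0,"hand":38},{"tx":0,"ty":0,"tz":73,"ax":0,"ay":0,"az":0,"hand":38},{"tx":0,"ty":0,"tz":73,"ax":0,"ay":0,"az":0,"hand":38},{"tx":0,"ty":0,"tz":73,"ax":0,"ay":0,"az":0,"hand":5},{"tx":0,"ty":0,"tz":73,"ax":0,"ay":0,"az":0,"hand":5},{"tx":0,"ty":0,"tz":73,"ax":0,"ay":0,"az":0,"hand":5},{"tx":0,"ty":0,"tz":73,"ax":0,"ay":0,"az":0,"hand":5}]'
```

```text
time: 2.15
tool_pos: [538.5, 264.5, 78.1]
eef_rot: [0.0, 0.699, 0.715, 0.0]
force: [0.0, 0.0, 0.9]
width: 5.2
finger_force: 0.0
```

Run:
```python
from h import *
c=snap("side");t=snap("top")
a=cv2.resize(c["image"][110:230,190:310],(400,400),interpolation=cv2.INTER_CUBIC)
b=cv2.resize(t["image"][160:240,195:275],(400,400),interpolation=cv2.INTER_CUBIC)
cv2.imwrite("pics/s2.png",np.hstack([a,b]))
```

```text
(no output)
```

View pics/s2.png

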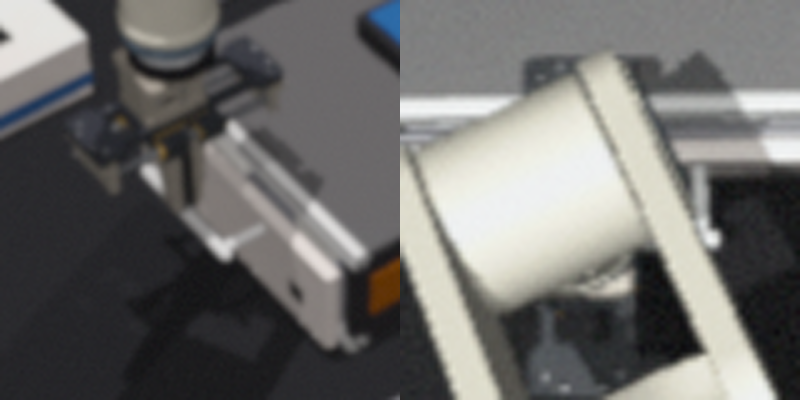

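Run:
```python
from h import *
c=snap("side"); s=readout.read_state(); print(s["tool_pos"],s["width"])
P=px(c,[s["tool_pos"],s["tool_pos"]+[0,0,19],s["tool_pos"]+[0,0,60],[538,263.5,95]]);print(P)
a=c["image"][135:205,215:285]; a=cv2.resize(a,None,fx=8,fy=8,interpolation=cv2.INTER_CUBIC)
a=cv2.convertScaleAbs(a,alpha=1.6,beta=20)
for p in P: cv2.circle(a,(int((p[0]-214.5)*8),int((p[1]-134.5)*8)),3,(0,0,255),-1)
cv2.imwrite("pics/s3.png",a)
```

```text
[538.34425814 264.37236926  77.75320687] 4.7571807090279
[[245.79964666 177.1092777 ]
 [245.44187994 172.8174947 ]
 [244.64725193 163.28865477]
 [245.53186292 173.43258974]]
```

View pics/s3.png

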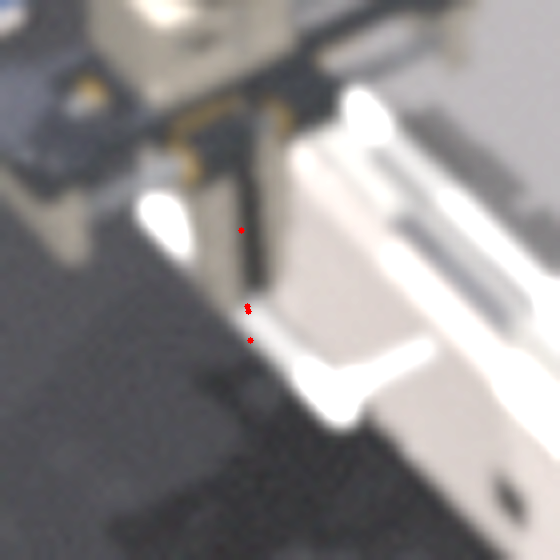

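The enlarged view shows the bar at (248, 310) between the two fingers, one in front of it and one behind. I'll squeeze fully and see.

```bash
python3 -m crank '[{"tx":0,"ty":0,"tz":0,"ax":0,"ay":0,"az":0,"hand":0},{"tx":0,"ty":0,"tz":0,"ax":0,"ay":0,"az":0,"hand":0},{"tx":0,"ty":0,"tz":0,"ax":0,"ay":0,"az":0,"hand":0}]'
```

```text
time: 2.68
tool_pos: [538.3, 264.3, 77.5]
eef_rot: [-0.0, 0.699, 0.715, -0.0]
force: [0.9, -0.4, 0.2]
width: 0.3
finger_force: 0.0
```

```bash
python3 -m crank '[{"tx":0,"ty":-5,"tz":0,"ax":0,"ay":0,"az":0,"hand":0},{"tx":0,"ty":-10,"tz":0,"ax":0,"ay":0,"az":0,"hand":0},{"tx":0,"ty":-15,"tz":0,"ax":0,"ay":0,"az":0,"hand":0},{"tx":0,"ty":-20,"tz":0,"ax":0,"ay":0,"az":0,"hand":0}]'
python3 - <<'E'
from h import *
t=snap("top"); g=cv2.cvtColor(t["image"],cv2.COLOR_BGR2GRAY)
print(g[200:222,256])
c=snap("side");cv2.imwrite("pics/s4.png",cv2.convertScaleAbs(cv2.resize(c["image"][125:215,205:305],None,fx=6,fy=6,interpolation=cv2.INTER_CUBIC),alpha=1.8,beta=25))
E
```

```text
time: 3.18
tool_pos: [517.9, 263.9, 77.6]
eef_rot: [-0.0, 0.699, 0.715, -0.0]
force: [-0.1, -0.2, -0.4]
width: 0.4
finger_force: 0.0
[125 119 123 124 125 127 151 174 167 107  54  40  40  44  47  56  69  88
 116 160 184 205]
```

View pics/s4.png

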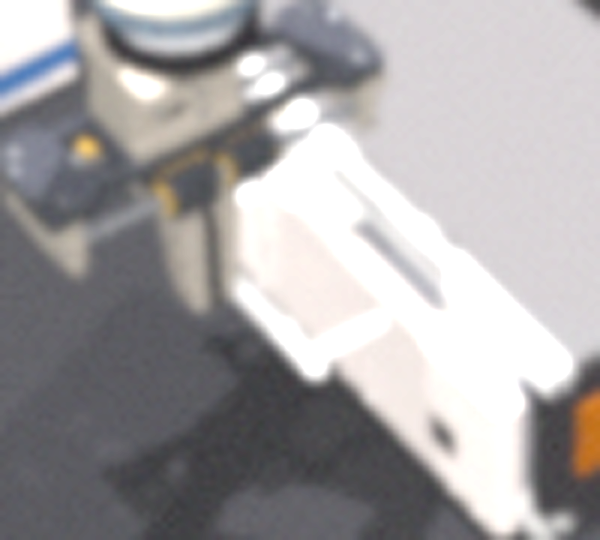

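Now shut, the fingers stand fully visible in front of the bar. The tip is at about (238, 176), while the reported TCP projects to about (239, 181). So the fingertips really end about 20 mm higher than reported and closed above the bar. I'll go back over the bar, open and descend further while watching the force.

```bash
python3 -m crank '[{"tx":0,"ty":10,"tz":0,"ax":0,"ay":0,"az":0,"hand":38},{"tx":0,"ty":20,"tz":0,"ax":0,"ay":0,"az":0,"hand":38},{"tx":0,"ty":20,"tz":0,"ax":0,"ay":0,"az":0,"hand":38},{"tx":0,"ty":20,"tz":8,"ax":0,"ay":0,"az":0,"hand":38},{"tx":0,"ty":20,"tz":16,"ax":0,"ay":0,"az":0,"hand":38},{"tx":0,"ty":20,"tz":24,"ax":0,"ay":0,"az":0,"hand":38}]';python3 -m crank '[{"tx":0,"ty":0,"tz":0,"ax":0,"ay":0,"az":0,"hand":2},{"tx":0,"ty":0,"tz":0,"ax":0,"ay":0,"az":0,"hand":2},{"tx":0,"ty":0,"tz":0,"ax":0,"ay":0,"az":0,"hand":2}]'
```

```text
time: 4.03
tool_pos: [537.9, 264.2, 52.7]
eef_rot: [-0.0, 0.699, 0.715, -0.0]
force: [-0.2, -0.6, 0.3]
width: 37.9
finger_force: 0.0
time: 4.4
tool_pos: [538.6, 264.4, 53.9]
eef_rot: [0.0, 0.699, 0.715, 0.0]
force: [-0.4, -0.0, -0.8]
width: 11.1
finger_force: 30.0
```

```bash
python3 -c "
from bench import ctrl; print(ctrl.tcp_to_grasp,[a for a in dir(ctrl) if a[0]!='_'])"; python3 -m crank '[{"tx":0,"ty":-8,"tz":0,"ax":0,"ay":0,"az":0,"hand":2},{"tx":0,"ty":-28,"tz":0,"ax":0,"ay":0,"az":0,"hand":2},{"tx":0,"ty":-53,"tz":0,"ax":0,"ay":0,"az":0,"hand":2},{"tx":0,"ty":-78,"tz":0,"ax":0,"ay":0,"az":0,"hand":2},{"tx":0,"ty":-103,"tz":0,"ax":0,"ay":0,"az":0,"hand":2},{"tx":0,"ty":-128,"tz":0,"ax":0,"ay":0,"az":0,"hand":2},{"tx":0,"ty":-145,"tz":0,"ax":0,"ay":0,"az":0,"hand":2},{"tx":0,"ty":-152,"tz":0,"ax":0,"ay":0,"az":0,"hand":2}]'
```

```text
18.700000000000003 ['MotionError', 'tcp_to_grasp']
time: 5.4
tool_pos: [385.7, 261.5, 53.9]
eef_rot: [-0.0, 0.699, 0.715, 0.001]
force: [2.2, 4.2, -3.8]
width: 11.1
finger_force: 30.0
```

```bash
python3 -m crank '[{"tx":0,"ty":-3,"tz":0,"ax":0,"ay":0,"az":0,"hand":2},{"tx":0,"ty":-6,"tz":0,"ax":0,"ay":0,"az":0,"hand":2},{"tx":0,"ty":-8,"tz":0,"ax":0,"ay":0,"az":0,"hand":2},{"tx":0,"ty":-8,"tz":0,"ax":0,"ay":0,"az":0,"hand":2}]'
```

```text
time: 5.9
tool_pos: [380.7, 261.5, 53.9]
eef_rot: [0.001, 0.699, 0.715, 0.002]
force: [7.7, 3.2, -8.2]
width: 11.3
finger_force: 30.0
```

```bash
python3 -m crank '[{"tx":0,"ty":3,"tz":0,"ax":0,"ay":0,"az":0,"hand":40},{"tx":0,"ty":3,"tz":0,"ax":0,"ay":0,"az":0,"hand":40},{"tx":0,"ty":3,"tz":-60,"ax":0,"ay":0,"az":0,"hand":40},{"tx":0,"ty":3,"tz":-120,"ax":0,"ay":0,"az":0,"hand":70},{"tx":-60,"ty":-10,"tz":-150,"ax":0,"ay":0,"az":0,"hand":70},{"tx":-120,"ty":-20,"tz":-150,"ax":0,"ay":0,"az":0,"hand":80},{"tx":-180,"ty":-30,"tz":-150,"ax":0,"ay":0,"az":0,"hand":80},{"tx":-240,"ty":-30,"tz":-150,"ax":0,"ay":0,"az":0,"hand":80}]';python3 -m crank '[{"tx":-60,"ty":-30,"tz":0,"ax":0,"ay":0,"az":0,"hand":80},{"tx":-120,"ty":-30,"tz":0,"ax":0,"ay":0,"az":0,"hand":80},{"tx":-120,"ty":-30,"tz":0,"ax":0,"ay":0,"az":0,"hand":80}]'
python3 - <<'E'
from h import *
c=snap("side");t=snap("top"); pickle.dump(c,open("side1.pkl","wb"));pickle.dump(t,open("top1.pkl","wb"))
a=cv2.resize(c["image"][100:240,170:310],(400,400),interpolation=cv2.INTER_CUBIC)
b=cv2.resize(t["image"][150:290,160:300],(400,400),interpolation=cv2.INTER_CUBIC)
cv2.imwrite("pics/d1.png",np.hstack([a,b]))
E
```

```text
time: 6.9
tool_pos: [352.2, 18.5, 203.7]
eef_rot: [0.0, 0.699, 0.715, -0.0]
force: [1.3, -0.3, 1.0]
width: 79.9
finger_force: 0.0
time: 7.28
tool_pos: [325.1, -104.4, 203.7]
eef_rot: [0.0, 0.702, 0.712, -0.0]
force: [0.4, 0.4, 0.1]
width: 79.7
finger_force: 0.0
```

View pics/d1.png

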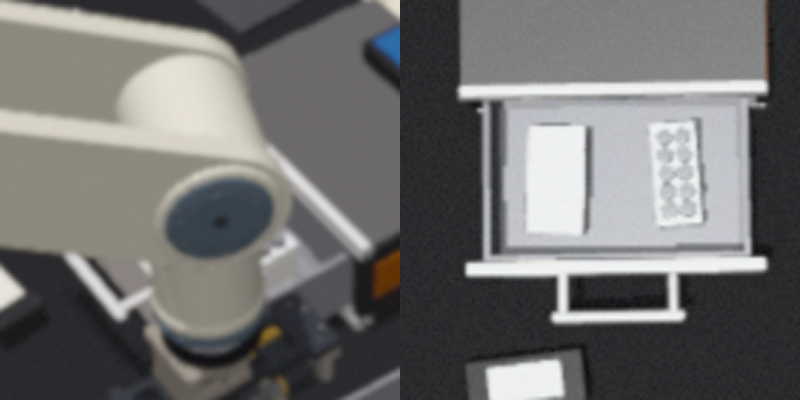

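The top half shows the drawer open. It holds two white things: a plain block at crop (558, 180) and one with ten grey caps at (678, 172). The capped one is the rack and the plain one is the tip box. Next I'll get the rack's pose.

Run:
```python
from h import *
t=pickle.load(open("top1.pkl","rb")); im=t["image"]; g=cv2.cvtColor(im,cv2.COLOR_BGR2GRAY)
sub=cv2.resize(g[185:238,195:285],None,fx=4,fy=4,interpolation=cv2.INTER_CUBIC)
m=cv2.morphologyEx((sub>205).astype(np.uint8),cv2.MORPH_CLOSE,np.ones((13,13)))
for k in cv2.findContours(m,cv2.RETR_EXTERNAL,cv2.CHAIN_APPROX_NONE)[0]:
    if cv2.contourArea(k)<3000: continue
    b=(cv2.boxPoints(cv2.minAreaRect(k))+.5)/4-.5+[195,185]
    for z in (84,):
        q=w(t,b,z)[:,:2]; e=[np.linalg.norm(q[i]-q[i-1]) for i in range(4)]
        i=int(np.argmax(e)); d=q[i]-q[i-1]; print(z,b.mean(0).round(1),q.mean(0).round(1),np.round(e,1),"yaw long",np.degrees(np.arctan2(d[1],d[0])).round(2))
        print(q.round(1).tolist())
r=[ (x,g[210,x]) for x in range(235,292)]; print(r)
print(px(t,[[480,132,100],[480,132,26]]))
```

```text
84 [213.6 213. ] [523.3 330.5] [119.8  62.5 119.8  62.2] yaw long -179.55
[[583.1, 362.2], [583.3, 299.8], [463.5, 298.8], [463.4, 361.1]]
84 [255.7 210.2] [532.1 202.4] [111.9  50.9 112.   50.7] yaw long -175.91
[[586.1, 231.9], [589.7, 181.1], [478.1, 173.1], [474.5, 223.7]]
[(235, np.uint8(196)), (236, np.uint8(197)), (237, np.uint8(199)), (238, np.uint8(198)), (239, np.uint8(197)), (240, np.uint8(199)), (241, np.uint8(198)), (242, np.uint8(198)), (243, np.uint8(196)), (244, np.uint8(197)), (245, np.uint8(197)), (246, np.uint8(195)), (247, np.uint8(192)), (248, np.uint8(211)), (249, np.uint8(232)), (250, np.uint8(219)), (251, np.uint8(199)), (252, np.uint8(196)), (253, np.uint8(197)), (254, np.uint8(198)), (255, np.uint8(186)), (256, np.uint8(183)), (257, np.uint8(201)), (258, np.uint8(195)), (259, np.uint8(198)), (260, np.uint8(198)), (261, np.uint8(190)), (262, np.uint8(208)), (263, np.uint8(230)), (264, np.uint8(200)), (265, np.uint8(132)), (266, np.uint8(158)), (267, np.uint8(192)), (268, np.uint8(199)), (269, np.uint8(198)), (270, np.uint8(197)), (271, np.uint8(198)), (272, np.uint8(198)), (273, np.uint8(195)), (274, np.uint8(197)), (275, np.uint8(199)), (276, np.uint8(199)), (277, np.uint8(198)), (278, np.uint8(187)), (279, np.uint8(182)), (280, np.uint8(189)), (281, np.uint8(169)), (282, np.uint8(102)), (283, np.uint8(37)), (284, np.uint8(36)), (285, np.uint8(39)), (286, np.uint8(42)), (287, np.uint8(41)), (288, np.uint8(42)), (289, np.uint8(36)), (290, np.uint8(39)), (291, np.uint8(42))]
[[278.69708292 227.15886613]
 [278.77046194 227.76988736]]
```

Run:
```python
from h import *
print(tool([532,202.4,150]))
s=readout.read_state();q=s["eef_rot"];R=Ro.from_quat([q[1],q[2],q[3],q[0]]).as_matrix()
print("az",-(94.1-np.degrees(np.arctan2(R[1,1],R[0,1]))))
```

```text
(array([299.4, 212.1,  53.4]), array([[-0.019,  1.   , -0.001],
       [ 1.   ,  0.019,  0.001],
       [ 0.001, -0.001, -1.   ]]))
az -93.0379085952496
```

```bash
python3 -m crank '[{"tx":299,"ty":212,"tz":20,"ax":0,"ay":0,"az":-93,"hand":68},{"tx":299,"ty":212,"tz":20,"ax":0,"ay":0,"az":-93,"hand":68},{"tx":299,"ty":212,"tz":20,"ax":0,"ay":0,"az":-93,"hand":68},{"tx":299,"ty":212,"tz":20,"ax":0,"ay":0,"az":-93,"hand":68},{"tx":299,"ty":212,"tz":20,"ax":0,"ay":0,"az":-93,"hand":68},{"tx":299,"ty":212,"tz":20,"ax":0,"ay":0,"az":-93,"hand":68},{"tx":299,"ty":212,"tz":20,"ax":0,"ay":0,"az":-93,"hand":68},{"tx":299,"ty":212,"tz":20,"ax":0,"ay":0,"az":-93,"hand":68}]'; python3 -m crank '[{"tx":0,"ty":0,"tz":0,"ax":0,"ay":0,"az":-7.4,"hand":68},{"tx":0,"ty":0,"tz":0,"ax":0,"ay":0,"az":-7.4,"hand":68},{"tx":0,"ty":0,"tz":0,"ax":0,"ay":0,"az":-7.4,"hand":68}]'
python3 - <<'E'
from h import *
print(tool([532,202.4,22]))
s=readout.read_state();q=s["eef_rot"];R=Ro.from_quat([q[1],q[2],q[3],q[0]]).as_matrix()
print("az",-(94.1-np.degrees(np.arctan2(R[1,1],R[0,1]))), s["joints"].round(2))
E
```

```text
time: 8.38
tool_pos: [529.8, 206.7, 182.7]
eef_rot: [-0.001, 0.019, 1.0, -0.0]
force: [0.7, 0.2, -0.7]
width: 68.0
finger_force: 0.0
time: 8.75
tool_pos: [530.8, 204.5, 183.4]
eef_rot: [-0.0, -0.04, 0.999, -0.0]
force: [0.2, -0.3, 0.5]
width: 68.2
finger_force: 0.0
(array([ -1.1,  -2.2, 161.4]), array([[-0.997, -0.08 , -0.001],
       [-0.08 ,  0.997, -0.   ],
       [ 0.001, -0.   , -1.   ]]))
az 0.4643088880679329 [ 0.37  0.27  1.76  0.    1.11 -1.29]
```

```bash
python3 -m crank '[{"tx":-1,"ty":-2,"tz":40,"ax":0,"ay":0,"az":0,"hand":68},{"tx":-1,"ty":-2,"tz":80,"ax":0,"ay":0,"az":0,"hand":68},{"tx":-1,"ty":-2,"tz":110,"ax":0,"ay":0,"az":0,"hand":68},{"tx":-1,"ty":-2,"tz":130,"ax":0,"ay":0,"az":0,"hand":68},{"tx":-1,"ty":-2,"tz":140,"ax":0,"ay":0,"az":0,"hand":68},{"tx":-1,"ty":-2,"tz":148,"ax":0,"ay":0,"az":0,"hand":68},{"tx":-1,"ty":-2,"tz":155,"ax":0,"ay":0,"az":0,"hand":68},{"tx":-1,"ty":-2,"tz":161,"ax":0,"ay":0,"az":0,"hand":68}]'; python3 -m crank '[{"tx":0,"ty":0,"tz":0,"ax":0,"ay":0,"az":0,"hand":40},{"tx":0,"ty":0,"tz":0,"ax":0,"ay":0,"az":0,"hand":40},{"tx":0,"ty":0,"tz":0,"ax":0,"ay":0,"az":0,"hand":40},{"tx":0,"ty":0,"tz":0,"ax":0,"ay":0,"az":0,"hand":40}]'
```

```text
time: 9.75
tool_pos: [533.1, 201.4, 22.7]
eef_rot: [0.0, -0.04, 0.999, 0.0]
force: [0.6, 0.5, 0.1]
width: 68.1
finger_force: 0.0
time: 10.25
tool_pos: [533.0, 201.3, 22.9]
eef_rot: [0.0, -0.04, 0.999, 0.0]
force: [0.3, -0.3, 1.3]
width: 47.4
finger_force: 30.0
```

```bash
python3 -m crank '[{"tx":0,"ty":0,"tz":-4,"ax":0,"ay":0,"az":0,"hand":40},{"tx":0,"ty":0,"tz":-14,"ax":0,"ay":0,"az":0,"hand":40},{"tx":0,"ty":0,"tz":-34,"ax":0,"ay":0,"az":0,"hand":40},{"tx":0,"ty":0,"tz":-60,"ax":0,"ay":0,"az":0,"hand":40},{"tx":0,"ty":0,"tz":-86,"ax":0,"ay":0,"az":0,"hand":40},{"tx":0,"ty":0,"tz":-112,"ax":0,"ay":0,"az":0,"hand":40},{"tx":0,"ty":0,"tz":-128,"ax":0,"ay":0,"az":0,"hand":40},{"tx":0,"ty":0,"tz":-130,"ax":0,"ay":0,"az":0,"hand":40}]'
python3 - <<'E'
from h import *
print(tool([543.5,-106.5,152.9]))
s=readout.read_state();q=s["eef_rot"];R=Ro.from_quat([q[1],q[2],q[3],q[0]]).as_matrix()
print("az",np.degrees(np.arctan2(R[1,1],R[0,1]))+.9)
E
```

```text
time: 11.25
tool_pos: [533.3, 201.5, 153.7]
eef_rot: [0.001, -0.04, 0.999, 0.0]
force: [0.8, -0.4, -3.6]
width: 47.6
finger_force: 30.0
(array([  14.6, -307.8,    0.6]), array([[-0.997, -0.08 ,  0.002],
       [-0.08 ,  0.997,  0.001],
       [-0.002,  0.   , -1.   ]]))
az 95.50988576683712
```

```bash
python3 -m crank '[{"tx":1,"ty":-15,"tz":0,"ax":0,"ay":0,"az":5,"hand":40},{"tx":2,"ty":-45,"tz":0,"ax":0,"ay":0,"az":15,"hand":40},{"tx":4,"ty":-85,"tz":0,"ax":0,"ay":0,"az":25,"hand":40},{"tx":6,"ty":-125,"tz":0,"ax":0,"ay":0,"az":35,"hand":40},{"tx":8,"ty":-165,"tz":0,"ax":0,"ay":0,"az":45,"hand":40},{"tx":10,"ty":-205,"tz":0,"ax":0,"ay":0,"az":55,"hand":40},{"tx":12,"ty":-245,"tz":0,"ax":0,"ay":0,"az":65,"hand":40},{"tx":14,"ty":-280,"tz":0,"ax":0,"ay":0,"az":75,"hand":40}]'
python3 - <<'E'
from h import *
print(tool([543.5,-106.5,152.9]))
s=readout.read_state();q=s["eef_rot"];R=Ro.from_quat([q[1],q[2],q[3],q[0]]).as_matrix()
print("az",np.degrees(np.arctan2(R[1,1],R[0,1]))+.9)
E
```

```text
time: 12.25
tool_pos: [540.5, -80.3, 151.4]
eef_rot: [-0.001, 0.579, 0.815, -0.0]
force: [0.6, 0.6, -3.1]
width: 47.8
finger_force: 30.0
(array([-25.7,  -5.8,  -1.5]), array([[-0.33 ,  0.944, -0.002],
       [ 0.944,  0.33 ,  0.   ],
       [ 0.001, -0.002, -1.   ]]))
az 20.157401580067198
```

```bash
python3 -m crank '[{"tx":-15,"ty":-3,"tz":0,"ax":0,"ay":0,"az":10,"hand":40},{"tx":-25,"ty":-6,"tz":0,"ax":0,"ay":0,"az":18,"hand":40},{"tx":-25.7,"ty":-6,"tz":0,"ax":0,"ay":0,"az":20.3,"hand":40},{"tx":-25.7,"ty":-6,"tz":0,"ax":0,"ay":0,"az":20.3,"hand":40},{"tx":-25.7,"ty":-6,"tz":0,"ax":0,"ay":0,"az":20.3,"hand":40}]'
python3 - <<'E'
from h import *
print(tool([543.5,-106.5,152.9]))
s=readout.read_state();q=s["eef_rot"];R=Ro.from_quat([q[1],q[2],q[3],q[0]]).as_matrix()
print("az",np.degrees(np.arctan2(R[1,1],R[0,1]))+.9)
c=snap("side");t=snap("top"); pickle.dump(c,open("side2.pkl","wb"))
a=cv2.resize(c["image"][200:330,260:390],(400,400),interpolation=cv2.INTER_CUBIC)
b=cv2.resize(t["image"][160:260,300:400],(400,400),interpolation=cv2.INTER_CUBIC)
cv2.imwrite("pics/t1.png",np.hstack([a,b]))
E
```

```text
time: 12.88
tool_pos: [543.9, -105.0, 152.0]
eef_rot: [-0.0, 0.711, 0.703, -0.0]
force: [0.1, 0.4, -3.0]
width: 47.5
finger_force: 30.0
(array([-1.5, -0.3, -0.9]), array([[ 0.011,  1.   , -0.001],
       [ 1.   , -0.011,  0.   ],
       [ 0.   , -0.001, -1.   ]]))
az 0.27316884618398807
```

View pics/t1.png

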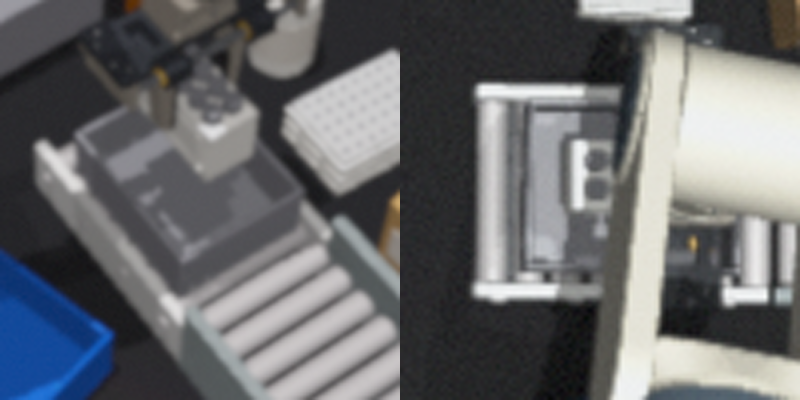

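The rack hangs upright over the tote, with its near end at side crop (220, 130) and top crop (590, 175). It looks centred between the walls. Now lowering it.

```bash
python3 -m crank '[{"tx":-1.5,"ty":0,"tz":15,"ax":0,"ay":0,"az":0,"hand":40},{"tx":-1.5,"ty":0,"tz":40,"ax":0,"ay":0,"az":0,"hand":40},{"tx":-1.5,"ty":0,"tz":60,"ax":0,"ay":0,"az":0,"hand":40},{"tx":-1.5,"ty":0,"tz":75,"ax":0,"ay":0,"az":0,"hand":40},{"tx":-1.5,"ty":0,"tz":86,"ax":0,"ay":0,"az":0,"hand":40},{"tx":-1.5,"ty":0,"tz":94,"ax":0,"ay":0,"az":0,"hand":40},{"tx":-1.5,"ty":0,"tz":100,"ax":0,"ay":0,"az":0,"hand":40},{"tx":-1.5,"ty":0,"tz":101,"ax":0,"ay":0,"az":0,"hand":40}]';  python3 -m crank '[{"tx":0,"ty":0,"tz":1,"ax":0,"ay":0,"az":0,"hand":40},{"tx":0,"ty":0,"tz":2,"ax":0,"ay":0,"az":0,"hand":40}]';  python3 -m crank '[{"tx":0,"ty":0,"tz":1,"ax":0,"ay":0,"az":0,"hand":40},{"tx":0,"ty":0,"tz":1,"ax":0,"ay":0,"az":0,"hand":40}]'
```

```text
time: 13.98
tool_pos: [544.3, -106.7, 51.4]
eef_rot: [-0.0, 0.711, 0.703, -0.0]
force: [-0.3, -0.5, -3.3]
width: 48.0
finger_force: 30.0
time: 14.22
tool_pos: [544.6, -106.8, 49.9]
eef_rot: [0.0, 0.711, 0.703, 0.0]
force: [0.0, -0.4, -2.8]
width: 47.7
finger_force: 30.0
time: 14.48
tool_pos: [544.3, -106.7, 48.6]
eef_rot: [-0.0, 0.711, 0.703, 0.0]
force: [0.2, 1.0, -3.7]
width: 47.8
finger_force: 30.0
```

```bash
python3 -m crank '[{"tx":0,"ty":0,"tz":1,"ax":0,"ay":0,"az":0,"hand":40},{"tx":0,"ty":0,"tz":1,"ax":0,"ay":0,"az":0,"hand":40}]';  python3 -m crank '[{"tx":0,"ty":0,"tz":1,"ax":0,"ay":0,"az":0,"hand":40},{"tx":0,"ty":0,"tz":1,"ax":0,"ay":0,"az":0,"hand":40}]'
```

```text
time: 14.72
tool_pos: [544.2, -106.7, 47.5]
eef_rot: [-0.0, 0.711, 0.703, -0.0]
force: [-0.3, 0.0, -3.6]
width: 47.6
finger_force: 30.0
time: 14.98
tool_pos: [544.3, -106.7, 46.9]
eef_rot: [0.0, 0.711, 0.703, 0.0]
force: [-0.2, 0.8, 1.1]
width: 47.4
finger_force: 30.0
```

```bash
python3 -m crank '[{"tx":0,"ty":0,"tz":0,"ax":0,"ay":0,"az":0,"hand":62},{"tx":0,"ty":0,"tz":0,"ax":0,"ay":0,"az":0,"hand":62},{"tx":0,"ty":0,"tz":-10,"ax":0,"ay":0,"az":0,"hand":62},{"tx":0,"ty":0,"tz":-30,"ax":0,"ay":0,"az":0,"hand":62},{"tx":0,"ty":0,"tz":-60,"ax":0,"ay":0,"az":0,"hand":62},{"tx":0,"ty":0,"tz":-110,"ax":0,"ay":0,"az":0,"hand":62},{"tx":0,"ty":0,"tz":-140,"ax":0,"ay":0,"az":0,"hand":50},{"tx":50,"ty":-20,"tz":-140,"ax":0,"ay":0,"az":0,"hand":38}]'
python3 - <<'E'
from h import *
t=snap("top");c=snap("side"); pickle.dump(t,open("top3.pkl","wb")); pickle.dump(c,open("side3.pkl","wb"))
t1=pickle.load(open("top1.pkl","rb"))
g=cv2.cvtColor(t1["image"],cv2.COLOR_BGR2GRAY).astype(float)
xs=np.arange(222,236); ys=[np.average(np.arange(256,266),weights=np.maximum(g[256:266,x]-60,0)) for x in xs]; print(np.mean(ys), g[252:268,228])
print(w(t1,[[xs.mean(),np.mean(ys)]],98))
X=w(t1,[[235.5,np.mean(ys)]],98)[0]
print(tool([381,261.5,150]))
s=readout.read_state();q=s["eef_rot"];R=Ro.from_quat([q[1],q[2],q[3],q[0]]).as_matrix()
print("az",np.degrees(np.arctan2(R[1,1],R[0,1]))-1.3,s["width"])
a=cv2.resize(c["image"][200:330,260:390],(400,400),interpolation=cv2.INTER_CUBIC)
b=cv2.resize(t["image"][160:260,310:410],(400,400),interpolation=cv2.INTER_CUBIC)
cv2.imwrite("pics/t2.png",np.hstack([a,b]))
E
```

```text
time: 15.98
tool_pos: [528.0, -58.0, 190.2]
eef_rot: [0.003, 0.713, 0.702, 0.002]
force: [0.1, 0.6, -0.6]
width: 44.0
finger_force: 0.0
260.4745232159706 [ 45.  46.  34.  24.  21.  24.  82. 190. 231. 234. 173.  84.  44.  45.
  41.  42.]
[[379.56731506 282.76528346  98.        ]]
(array([ 313.6, -146. ,   38.1]), array([[ 0.011,  1.   ,  0.001],
       [ 1.   , -0.011,  0.001],
       [ 0.001,  0.001, -1.   ]]))
az -1.9213434119356896 38.213517415446304
```

```bash
python3 -m crank '[{"tx":50,"ty":-23,"tz":10,"ax":0,"ay":0,"az":0,"hand":38},{"tx":102,"ty":-46,"tz":20,"ax":0,"ay":0,"az":-2,"hand":38},{"tx":154,"ty":-69,"tz":30,"ax":0,"ay":0,"az":-2,"hand":38},{"tx":206,"ty":-92,"tz":38,"ax":0,"ay":0,"az":-2,"hand":38},{"tx":258,"ty":-118,"tz":38,"ax":0,"ay":0,"az":-2,"hand":38},{"tx":300,"ty":-140,"tz":38,"ax":0,"ay":0,"az":-2,"hand":38},{"tx":313.5,"ty":-146.5,"tz":38,"ax":0,"ay":0,"az":-2,"hand":38},{"tx":313.5,"ty":-146.5,"tz":38,"ax":0,"ay":0,"az":-2,"hand":38}]'
python3 - <<'E'
from h import *
print(tool([380.5,261.5,54]))
E
```

```text
time: 17.08
tool_pos: [382.5, 259.0, 148.8]
eef_rot: [0.0, 0.698, 0.716, 0.0]
force: [0.1, -1.2, -0.5]
width: 38.0
finger_force: 0.0
(array([ 2.6, -2. , 94.8]), array([[-0.025,  1.   ,  0.001],
       [ 1.   ,  0.025, -0.   ],
       [-0.   ,  0.001, -1.   ]]))
```

```bash
python3 -m crank '[{"tx":1.5,"ty":-1.5,"tz":30,"ax":0,"ay":0,"az":0,"hand":38},{"tx":1.5,"ty":-1.5,"tz":60,"ax":0,"ay":0,"az":0,"hand":38},{"tx":1.5,"ty":-1.5,"tz":80,"ax":0,"ay":0,"az":0,"hand":38},{"tx":1.5,"ty":-1.5,"tz":95,"ax":0,"ay":0,"az":0,"hand":38},{"tx":1.5,"ty":-1.5,"tz":95,"ax":0,"ay":0,"az":0,"hand":2},{"tx":1.5,"ty":-1.5,"tz":95,"ax":0,"ay":0,"az":0,"hand":2},{"tx":1.5,"ty":-1.5,"tz":95,"ax":0,"ay":0,"az":0,"hand":2},{"tx":1.5,"ty":-1.5,"tz":95,"ax":0,"ay":0,"az":0,"hand":2}]'
```

```text
time: 18.08
tool_pos: [381.2, 260.5, 54.3]
eef_rot: [0.0, 0.699, 0.715, 0.001]
force: [0.2, -2.4, 5.4]
width: 10.8
finger_force: 30.0
```

```bash
python3 -m crank '[{"tx":0,"ty":8,"tz":0,"ax":0,"ay":0,"az":0,"hand":2},{"tx":0,"ty":28,"tz":0,"ax":0,"ay":0,"az":0,"hand":2},{"tx":0,"ty":53,"tz":0,"ax":0,"ay":0,"az":0,"hand":2},{"tx":0,"ty":78,"tz":0,"ax":0,"ay":0,"az":0,"hand":2},{"tx":0,"ty":103,"tz":0,"ax":0,"ay":0,"az":0,"hand":2},{"tx":0,"ty":128,"tz":0,"ax":0,"ay":0,"az":0,"hand":2},{"tx":0,"ty":148,"tz":0,"ax":0,"ay":0,"az":0,"hand":2},{"tx":0,"ty":156,"tz":0,"ax":0,"ay":0,"az":0,"hand":2}]'; python3 -m crank '[{"tx":0,"ty":3,"tz":0,"ax":0,"ay":0,"az":0,"hand":2},{"tx":0,"ty":6,"tz":0,"ax":0,"ay":0,"az":0,"hand":2},{"tx":0,"ty":9,"tz":0,"ax":0,"ay":0,"az":0,"hand":2},{"tx":0,"ty":11,"tz":0,"ax":0,"ay":0,"az":0,"hand":2}]'
```

```text
time: 19.08
tool_pos: [537.7, 263.5, 54.3]
eef_rot: [0.0, 0.699, 0.715, 0.0]
force: [-3.3, -3.9, 8.8]
width: 10.6
finger_force: 30.0
time: 19.58
tool_pos: [547.5, 263.7, 54.3]
eef_rot: [0.0, 0.699, 0.715, -0.0]
force: [-1.6, -2.9, 8.6]
width: 10.5
finger_force: 30.0
```

```bash
python3 -m crank '[{"tx":0,"ty":2,"tz":0,"ax":0,"ay":0,"az":0,"hand":2},{"tx":0,"ty":4,"tz":0,"ax":0,"ay":0,"az":0,"hand":2},{"tx":0,"ty":4,"tz":0,"ax":0,"ay":0,"az":0,"hand":2}]'
```

```text
time: 19.95
tool_pos: [550.5, 263.7, 54.3]
eef_rot: [-0.0, 0.699, 0.715, -0.001]
force: [-5.5, -4.2, 10.5]
width: 10.9
finger_force: 30.0
```

```bash
python3 -m crank '[{"tx":0,"ty":2,"tz":0,"ax":0,"ay":0,"az":0,"hand":2},{"tx":0,"ty":3,"tz":0,"ax":0,"ay":0,"az":0,"hand":2},{"tx":0,"ty":3,"tz":0,"ax":0,"ay":0,"az":0,"hand":2}]'
```

```text
time: 20.32
tool_pos: [550.4, 263.6, 54.2]
eef_rot: [-0.002, 0.699, 0.715, -0.003]
force: [-16.5, -2.9, 19.0]
width: 11.1
finger_force: 30.0
```

```bash
python3 -m crank '[{"tx":0,"ty":-3,"tz":0,"ax":0,"ay":0,"az":0,"hand":38},{"tx":0,"ty":-3,"tz":0,"ax":0,"ay":0,"az":0,"hand":38},{"tx":0,"ty":-3,"tz":-50,"ax":0,"ay":0,"az":0,"hand":38},{"tx":0,"ty":-3,"tz":-100,"ax":0,"ay":0,"az":0,"hand":38},{"tx":-50,"ty":-5,"tz":-120,"ax":0,"ay":0,"az":2,"hand":0},{"tx":-110,"ty":-5,"tz":-120,"ax":0,"ay":0,"az":2,"hand":0},{"tx":-170,"ty":-6,"tz":-120,"ax":0,"ay":0,"az":2,"hand":0},{"tx":-225,"ty":-6,"tz":-120,"ax":0,"ay":0,"az":2,"hand":0}]'
python3 - <<'E'
from h import *
t=snap("top");c=snap("side"); pickle.dump(t,open("top4.pkl","wb")); pickle.dump(c,open("side4.pkl","wb"))
g=cv2.cvtColor(t["image"],cv2.COLOR_BGR2GRAY)
print("front col 195",g[174:202,195]); print("bar",g[195:214,222])
print(g[206,312:400]); 
print(tool([541.5,6,150])); s=readout.read_state(); print(s["width"],s["tool_pos"])
E
```

```text
time: 21.32
tool_pos: [553.9, 37.3, 173.8]
eef_rot: [0.0, 0.711, 0.703, 0.0]
force: [0.1, 0.5, 0.2]
width: 0.7
finger_force: 0.0
front col 195 [128 129 131 131 135 174 227 238 237 203 166 216 236 238 237 183 119 111
  84  55  44  41  40  41  39  46  43  43]
bar [ 32  26  17  23  30  27  36  97 209 235 229 150  68  42  41  40  42  44
  41]
[174 171 174 171 172 168 167 167 167 166 167 164 163 161 162 159 156 156
 155 154 154 153 152 151 153 145 145 143 144 135 111  92  86  89  96 155
 219 227 228 229 228 228 228 226 212 193 186 212 224 238 233 220 196 209
 213 235 236 226 213 202 218 237 239 237 224 192 180 149  81  53  60 101
 149 132 174 201 218 219 212 188 123  49  75 153 187 213 233 224]
(array([-28.9, -12. ,  23.7]), array([[ 0.016,  1.   ,  0.001],
       [ 1.   , -0.016, -0.001],
       [-0.001,  0.001, -1.   ]]))
0.8606970859992656 [553.90906217  34.74684001 173.65917333]
```

```bash
python3 -m crank '[{"tx":-15,"ty":-12,"tz":20,"ax":0,"ay":0,"az":0,"hand":0},{"tx":-28,"ty":-12,"tz":60,"ax":0,"ay":0,"az":0,"hand":0},{"tx":-28,"ty":-12,"tz":100,"ax":0,"ay":0,"az":0,"hand":0},{"tx":-28,"ty":-12,"tz":125,"ax":0,"ay":0,"az":0,"hand":0},{"tx":-28,"ty":-12,"tz":132,"ax":0,"ay":0,"az":0,"hand":0},{"tx":-28,"ty":-12,"tz":132,"ax":0,"ay":0,"az":0,"hand":0}]'; python3 -m crank '[{"tx":-4,"ty":0,"tz":0,"ax":0,"ay":0,"az":0,"hand":0},{"tx":-9,"ty":0,"tz":0,"ax":0,"ay":0,"az":0,"hand":0},{"tx":-14,"ty":0,"tz":0,"ax":0,"ay":0,"az":0,"hand":0},{"tx":-19,"ty":0,"tz":0,"ax":0,"ay":0,"az":0,"hand":0},{"tx":-24,"ty":0,"tz":0,"ax":0,"ay":0,"az":0,"hand":0},{"tx":-29,"ty":0,"tz":0,"ax":0,"ay":0,"az":0,"hand":0}]'
python3 - <<'E'
from h import *
t=snap("top");g=cv2.cvtColor(t["image"],cv2.COLOR_BGR2GRAY); print(g[206,376:404],g[222,376:404]); print(tool([540,-211,42]))
E
```

```text
time: 22.18
tool_pos: [541.7, 11.8, 41.7]
eef_rot: [-0.0, 0.711, 0.703, -0.0]
force: [0.7, -0.8, 0.3]
width: 0.5
finger_force: 0.0
time: 22.92
tool_pos: [541.0, -18.0, 41.6]
eef_rot: [-0.0, 0.711, 0.703, 0.0]
force: [0.2, 1.2, 0.5]
width: 0.4
finger_force: 0.8
[231 190 177 156 121  66  57 110 179 140 172 201 218 220 211 186 122  49
  80 152 190 213 232 222 206 170  67  52] [189 185 181 161 123  65  57 105 172 128 175 206 227 229 214 185 120  53
  88 155 191 216 233 221 201 169  63  50]
(array([-192.6,    1.3,   -0.4]), array([[ 0.012,  1.   , -0.   ],
       [ 1.   , -0.012, -0.   ],
       [-0.   , -0.   , -1.   ]]))
```

```bash
python3 -m crank '[{"tx":-2,"ty":0,"tz":0,"ax":0,"ay":0,"az":0,"hand":0},{"tx":-6,"ty":0,"tz":0,"ax":0,"ay":0,"az":0,"hand":0},{"tx":-12,"ty":0,"tz":0,"ax":0,"ay":0,"az":0,"hand":0},{"tx":-19,"ty":0,"tz":0,"ax":0,"ay":0,"az":0,"hand":0},{"tx":-26,"ty":0,"tz":0,"ax":0,"ay":0,"az":0,"hand":0},{"tx":-33,"ty":0,"tz":0,"ax":0,"ay":0,"az":0,"hand":0},{"tx":-40,"ty":0,"tz":0,"ax":0,"ay":0,"az":0,"hand":0},{"tx":-47,"ty":0,"tz":0,"ax":0,"ay":0,"az":0,"hand":0}]'; python3 -m crank '[{"tx":-7,"ty":0,"tz":0,"ax":0,"ay":0,"az":0,"hand":0},{"tx":-14,"ty":0,"tz":0,"ax":0,"ay":0,"az":0,"hand":0},{"tx":-21,"ty":0,"tz":0,"ax":0,"ay":0,"az":0,"hand":0},{"tx":-28,"ty":0,"tz":0,"ax":0,"ay":0,"az":0,"hand":0},{"tx":-35,"ty":0,"tz":0,"ax":0,"ay":0,"az":0,"hand":0},{"tx":-42,"ty":0,"tz":0,"ax":0,"ay":0,"az":0,"hand":0},{"tx":-49,"ty":0,"tz":0,"ax":0,"ay":0,"az":0,"hand":0},{"tx":-56,"ty":0,"tz":0,"ax":0,"ay":0,"az":0,"hand":0}]'; python3 -m crank '[{"tx":-7,"ty":0,"tz":0,"ax":0,"ay":0,"az":0,"hand":0},{"tx":-14,"ty":0,"tz":0,"ax":0,"ay":0,"az":0,"hand":0},{"tx":-21,"ty":0,"tz":0,"ax":0,"ay":0,"az":0,"hand":0},{"tx":-28,"ty":0,"tz":0,"ax":0,"ay":0,"az":0,"hand":0},{"tx":-35,"ty":0,"tz":0,"ax":0,"ay":0,"az":0,"hand":0},{"tx":-42,"ty":0,"tz":0,"ax":0,"ay":0,"az":0,"hand":0},{"tx":-48,"ty":0,"tz":0,"ax":0,"ay":0,"az":0,"hand":0},{"tx":-53,"ty":0,"tz":0,"ax":0,"ay":0,"az":0,"hand":0}]'
python3 - <<'E'
from h import *
s=readout.read_state();print(s["tool_pos"],s["force"])
E
```

```text
time: 23.98
tool_pos: [540.4, -65.2, 41.6]
eef_rot: [-0.0, 0.711, 0.703, -0.0]
force: [-0.3, 1.7, 0.9]
width: 0.2
finger_force: 0.7
time: 24.98
tool_pos: [539.8, -121.2, 41.6]
eef_rot: [0.0, 0.711, 0.703, 0.0]
force: [-0.7, 1.7, 0.1]
width: 0.9
finger_force: 0.7
time: 25.98
tool_pos: [539.3, -174.1, 41.6]
eef_rot: [0.0, 0.711, 0.703, 0.0]
force: [-0.9, 0.9, 0.4]
width: 0.2
finger_force: 0.5
[ 539.25453791 -174.12073254   41.59692686] [-0.87078433  0.91637694  0.42681059]
```

```bash
python3 -m crank '[{"tx":-5,"ty":0,"tz":0,"ax":0,"ay":0,"az":0,"hand":0},{"tx":-10,"ty":0,"tz":0,"ax":0,"ay":0,"az":0,"hand":0},{"tx":-15,"ty":0,"tz":0,"ax":0,"ay":0,"az":0,"hand":0},{"tx":-19,"ty":0,"tz":0,"ax":0,"ay":0,"az":0,"hand":0},{"tx":-23,"ty":0,"tz":0,"ax":0,"ay":0,"az":0,"hand":0},{"tx":-26,"ty":0,"tz":0,"ax":0,"ay":0,"az":0,"hand":0},{"tx":-28,"ty":0,"tz":0,"ax":0,"ay":0,"az":0,"hand":0},{"tx":-30,"ty":0,"tz":0,"ax":0,"ay":0,"az":0,"hand":0}]';  python3 -m crank '[{"tx":-2,"ty":0,"tz":0,"ax":0,"ay":0,"az":0,"hand":0},{"tx":-4,"ty":0,"tz":0,"ax":0,"ay":0,"az":0,"hand":0},{"tx":-6,"ty":0,"tz":0,"ax":0,"ay":0,"az":0,"hand":0}]'; python3 -m crank '[{"tx":-1,"ty":0,"tz":0,"ax":0,"ay":0,"az":0,"hand":0},{"tx":-2,"ty":0,"tz":0,"ax":0,"ay":0,"az":0,"hand":0}]'
```

```text
time: 26.98
tool_pos: [538.9, -203.8, 41.6]
eef_rot: [0.0, 0.711, 0.703, 0.0]
force: [-0.8, 0.8, -0.5]
width: 0.6
finger_force: 0.4
time: 27.35
tool_pos: [538.8, -209.8, 41.6]
eef_rot: [0.0, 0.711, 0.703, 0.0]
force: [-0.4, 1.2, -0.3]
width: 0.6
finger_force: 0.4
time: 27.6
tool_pos: [538.7, -211.5, 41.6]
eef_rot: [-0.0, 0.711, 0.703, 0.0]
force: [-0.1, 4.7, 2.1]
width: 0.6
finger_force: 2.7
```

```bash
python3 -m crank '[{"tx":-1,"ty":0,"tz":0,"ax":0,"ay":0,"az":0,"hand":0},{"tx":-2,"ty":0,"tz":0,"ax":0,"ay":0,"az":0,"hand":0},{"tx":-2,"ty":0,"tz":0,"ax":0,"ay":0,"az":0,"hand":0}]'; python3 -m crank '[{"tx":-1,"ty":0,"tz":0,"ax":0,"ay":0,"az":0,"hand":0},{"tx":-1,"ty":0,"tz":0,"ax":0,"ay":0,"az":0,"hand":0}]'
```

```text
time: 27.98
tool_pos: [538.3, -211.6, 41.6]
eef_rot: [-0.001, 0.712, 0.703, 0.001]
force: [-0.4, 11.5, 3.7]
width: 0.5
finger_force: 5.9
time: 28.22
tool_pos: [538.2, -211.6, 41.6]
eef_rot: [-0.002, 0.712, 0.702, 0.001]
force: [-0.0, 16.0, 6.4]
width: 0.4
finger_force: 8.6
```

The tote is blocked at y = -211.6 with the force rising, so it is against the end stop. I'll back off gently, rise clear and look.

```bash
python3 -m crank '[{"tx":2,"ty":0,"tz":0,"ax":0,"ay":0,"az":0,"hand":0},{"tx":4,"ty":0,"tz":0,"ax":0,"ay":0,"az":0,"hand":0},{"tx":8,"ty":0,"tz":0,"ax":0,"ay":0,"az":0,"hand":0},{"tx":20,"ty":0,"tz":0,"ax":0,"ay":0,"az":0,"hand":0},{"tx":40,"ty":0,"tz":-20,"ax":0,"ay":0,"az":0,"hand":0},{"tx":60,"ty":0,"tz":-70,"ax":0,"ay":0,"az":0,"hand":0},{"tx":90,"ty":-20,"tz":-125,"ax":0,"ay":0,"az":0,"hand":0},{"tx":130,"ty":-60,"tz":-150,"ax":0,"ay":0,"az":0,"hand":0}]';  python3 -m crank '[{"tx":55,"ty":-25,"tz":0,"ax":0,"ay":0,"az":0,"hand":0},{"tx":110,"ty":-50,"tz":0,"ax":0,"ay":0,"az":0,"hand":0},{"tx":165,"ty":-75,"tz":0,"ax":0,"ay":0,"az":0,"hand":0},{"tx":220,"ty":-100,"tz":0,"ax":0,"ay":0,"az":0,"hand":0},{"tx":220,"ty":-100,"tz":0,"ax":0,"ay":0,"az":0,"hand":0}]'
python3 - <<'E'
from h import *
c=snap("side");t=snap("top")
b=cv2.resize(t["image"][80:320,150:470],(800,600),interpolation=cv2.INTER_CUBIC)
b[:210,480:]=cv2.resize(c["image"][255:365,325:492],(320,210),interpolation=cv2.INTER_CUBIC)
cv2.imwrite("pics/end.png",b)
g=cv2.cvtColor(t["image"],cv2.COLOR_BGR2GRAY); print(g[222,440:462],g[188:196,400], g[205,384:460])
E
```

```text
time: 29.22
tool_pos: [483.2, -84.0, 194.7]
eef_rot: [0.002, 0.711, 0.703, 0.002]
force: [0.7, 0.5, 0.5]
width: 0.6
finger_force: 0.0
time: 29.85
tool_pos: [382.1, 139.7, 191.9]
eef_rot: [-0.0, 0.709, 0.705, 0.001]
force: [-0.4, -0.7, -0.0]
width: 0.5
finger_force: 0.0
[176 163 141 101  57  51  50  67 127 151 128 165 186 182 155  68  41  44
  44  40  42  42] [ 82 156 176 181 179 180 181 182] [ 69 124 169 197 221 232 217 173 116  77  54  52  93 178 162 152 101  96
  98 104 149 235 238 224 136 164 188 184 196 193 158 151 181 184 183 198
 187 135 159 180 182 186 202 157 143 168 181 182 185 166 132 154 176 179
 183 204 227 216 160 100  59  49  49  64 117 142 126 162 183 182 151  68
  40  35  39  43]
```

View pics/end.png

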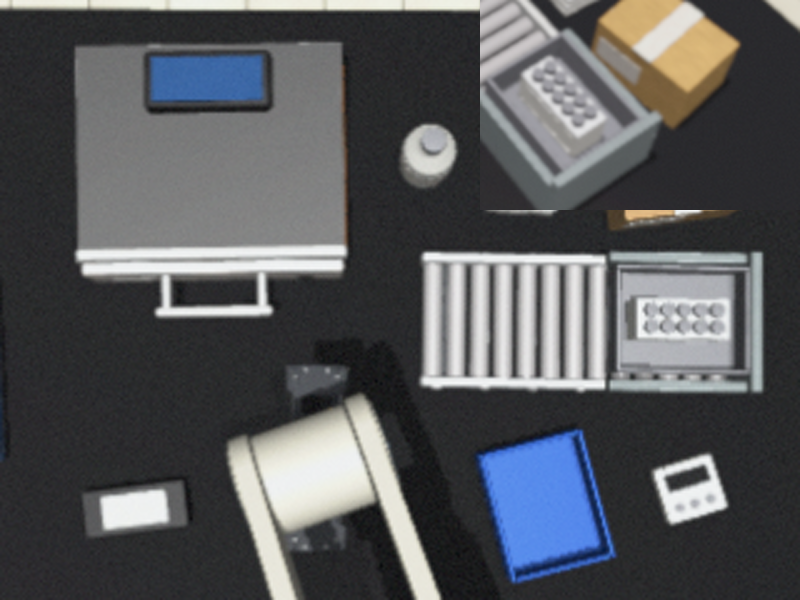

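The final picture shows the drawer shut. The tote is at (683, 318) against the stop, with the rack flat and upright at (683, 318), and the bystanders are where they were.

```bash
python3 -c "
from bench import finish_job; print(finish_job())"
```

```text
the job is handed in; nothing more can be done
None
```

The job is handed in: the rack stands upright in the grey tote, the drawer is shut with the tip box still inside, and the tote rests against the end stop in the bay (about 30 s of the 72 s used).

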